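# Third click on the torque selector

## Robot

A 6-joint arm with a two-finger parallel gripper is mounted at the origin on the work surface. World frame = base frame: x ahead of the robot, y to its left, z up, the work surface at z = 0. Lengths are in m, angles in degrees, forces in N, time in s.
With the tool pointing down it reaches from about 0.4 to 0.825 m from the base axis. Payload 7 kg.
Tool frame: the origin (TCP) lies on the centre line of the jaws, within the pads' length; the fingertips stand 8 mm ahead of it and the grasp point (between the pads) lies 11 mm behind it (r.tcp_to_tips is the distance from the TCP to the fingertips, in m); z points along the fingers, y is the direction in which the jaws open and shut (so a half turn about z gives the same grasp; the last joint's range is limited). The gripper opens to 88 mm and grips with 3 to 60 N. Pads are 19 mm wide; open, the fingers measure 130 mm over their backs; the gripper's body (78 mm by 193 mm) begins 47 mm behind the grasp point.
Start: joints at [87.439, 20.546, 0.682, 0, -70.136, -16.507], TCP at [0.221, 0.638, 0.235] pointing down, gripper open.
Joint ranges: [-176.03, 176.03], [-82.01, 121.73], [-58.28, 71.71], [-173.87, 95.51], [-174.79, -0.11], [-173.66, 173.66]. Speed limits (degrees/s): [136.94, 136.94, 172.46, 180, 180, 180].

## Interface

Orientations are given as [roll, pitch, yaw] about the fixed x, y, z axes, in that order (R = Rz(yaw) Ry(pitch) Rx(roll)).
In Python, from plant import r gives the robot as it stands.
- The arm moves only by the tool drive_tool, never from a script. Its argument "plan" is text: rows parted by semicolons, each of 4 numbers parted by spaces: the shift along the tool's x, y, z in cm, then the turn about the tool's z in rad. A call has 1 to 8 rows; each row is the pose to reach, as a shift and turn from the pose commanded when the call began, along the tool's axes at that moment; what a row does not reach only later rows make up. A row lasts 1/8 s, in which the tool goes at most 62.5 mm and 10.7 degrees, less where a joint would pass 70% of its speed; a pose out of reach is approached as far as the arm can. A call with a gripper value outside its range is refused whole. "fingers" is the closure, from -1 (fully open) to 1 (shut), set as the call begins (left out, the last holds). The fingers move at their own pace and stop on an object; "squeeze" is the grip in N (left out, the last holds). Time passes only in rows, so rows that repeat a pose let the fingers close. It gives the time, the measured TCP pose, the force and the opening at its end, in the units of the state.
- r.get_state(): the state, without advancing time (a new reading comes with each control period).
- r.capture(name): name is "scene" or "top"; returns a dict with "frame" (384x512x3 uint8, red, green, blue), "fovy" (degrees; the focal length in pixels is half the picture's height over the tangent of half this angle, whatever the lens; pixels are square), "cx", "cy" (the principal point, pixels), "rvec" (rotation vector, rad) and "tvec" (3), from world to camera coordinates, as OpenCV has them. Camera axes: x right, y down, z forward; pixel columns grow to the right and rows downward; lengths in m; the calibration is good to about 2 mm. A picture is of the moment at which its call begins. There is no depth.
- r.close_job(): hands the job in, once; it reports no verdict.
The state is a dict: "time_s": time; "joints": joint angles; "qd": joint speeds; "joint_torque": joint torques, N m; "tcp_pos": TCP position; "eef_rot": TCP orientation; "contact_force": force on the tool from outside, world axes, zero at the start; "moment": the same for the moment, N m; "gripper_width": finger opening in m.
Only numpy, scipy, OpenCV 4.12 (cv2) and the standard library are available. Lean on these libraries where they do the work, as an engineer would, in place of code of your own. Each camera call takes 0.05 s, during which the arm holds its last target. There are 200 camera calls.

## Task

The selector lever on top of the grey driver controller is parked at the right-hand end of its slot (as seen from the robot). With the fingertips push it along the slot, counting the clicks as its roller drops behind one ridge after another, and stop when it sits in the third notch, without ever running on into the fourth. Then press the round button on the same controller fully down to store the setting and let it come back up; leave the lever in its third notch and everything else on the bench where it stands.

Things in the scene. Friction and masses are not known exactly. Their poses are not given: they have to be found in the camera images.
- unit: The driver controller, a fixed grey box 170 (its x) by 280 (its y) by 70 mm high; origin at the centre of its underside on the bench, z up, yaw within 0.4 rad, so its +y is roughly to the robot's left. The deck is 70 mm above its origin. The slot runs along its y through x = 0, y = -90 to +90 mm. The click strip lies along x = -42 mm; the round button is at x = +55, y = +90 mm.
- grip_top (a point): Centre of the top of the selector's black plastic grip, 108 mm above the bench. The grip is an upright block 40 mm (unit's x, across the slot) by 22 mm (along the slot) by 30 mm tall; its lower edge is 8 mm above the deck. A steel arm 8 mm wide (along the slot) reaches from it to the unit's -x side, over the strip, and carries the roller.
- selector (a joint): Position of the selector along the slot in m, 0 to 0.15, growing towards the unit's +y; at 0 the grip's centre is at unit y = -75 mm. It starts between 0 and 0.012, short of the first ridge. It slides with about 0.5 N of friction; each ridge takes about 6 to 8 N to climb, and past the crest the selector jumps ahead by itself into the next notch, which then holds it.
- roller_mid (a point): Centre of the selector's small sprung steel roller (10 mm diameter), which rides on the click strip; it is at the same place along the slot (unit's y) as the grip's centre, 42 mm to the unit's -x side. This point does not rise with the roller.
- strip: The click strip, 20 by 135 by 3 mm aluminium on the deck along the slot, with six roof-shaped steel ridges across, 4.5 mm high; where along the slot it is fixed differs by up to 18 mm between starts. Origin on its underside, 70 mm above the bench, beneath the first crest; y as the unit's. Crests at y = 0, 18, 36, 54, 72, 90 mm; notches half-way between: first at 9, second 27, third 45, fourth 63.
- setkey_top (a point): Centre of the top of the round grey push button, 28 mm diameter, in a black housing on the deck; it is pressed straight down, fully down takes 5 N.
- setkey (a joint): Travel of the round button in m: 0 up, 0.006 fully down; springs back.
- tin: Bystander: small loose aluminium tin, 28 mm diameter, 34 mm tall, standing on the deck on the far (+x) side of the slot; origin at the centre of its underside.
- socket: Bystander: steel socket, 24 mm diameter, 30 mm tall, loose on the bench; origin at the centre of its underside.
- jar: Bystander: grey jar with black lid, 68 mm diameter, 85 mm tall, loose; origin at the centre of its underside.
- bin: Bystander: loose open blue plastic bin 220 by 140 by 100 mm; origin at the centre of its underside.
- driver: Bystander: red and black cordless driver standing on its battery, about 190 mm long and 185 mm tall; origin at the centre of the battery's underside (110 by 75 mm).
- brackets: Bystander: pile of flat steel brackets 100 by 60 mm, 16 mm high with one flange rising to 51 mm; origin at the centre of its underside.
- wrench: Bystander: steel wrench lying on the bench; origin beneath its middle.

How it is judged:
By the outcome, as a careful person would: the job done as asked, in the order asked, and still so for the second after the job is handed in, with the robot touching nothing.
It also fails if it takes over 72 s, if anything falls off the work surface, if the arm or the gripper's body presses on something with over 40 N, if the wrist force passes 120 N, or if a joint passes its speed limit or range.

## Working session

There is one attempt and no reset: what is moved stays moved. The work goes in short steps, Python scripts to look and compute and a tool call to move; the robot and the scene stay as the last step left them, time stands still between calls to the robot, and variables do not carry over. Pictures are saved under pics/ and viewed, about 8 in all and at most 12, crops included, and the job is handed in when it is done.

Besides the shell and the picture viewer there is one more tool, called after "Request:" as name(argument=value, ...), one argument or row to a line, values as JSON. drive_tool: Moves the arm, as the interface text tells. Its arguments: {"type":"object","properties":{"plan":{"type":"string"},"fingers":{"type":"number"},"squeeze":{"type":"number"}},"required":["plan"]}

```bash
mkdir -p pics; ls
cat > h.py <<'E'
import numpy as np, cv2
from plant import r
def cam(n):
    c=r.capture(n); f=c["frame"].shape[0]/2/np.tan(np.radians(c["fovy"])/2)
    K=np.array([[f,0,c["cx"]],[0,f,c["cy"]],[0,0,1]])
    return c["frame"],K,np.array(c["rvec"],float),np.array(c["tvec"],float)
def save(img,p,s=1): cv2.imwrite(p,cv2.resize(img[...,::-1],None,fx=s,fy=s,interpolation=cv2.INTER_CUBIC))
def back(K,rv,tv,px,z):
    R=cv2.Rodrigues(rv)[0]; C=-R.T@tv
    out=[]
    for u,v in px:
        d=R.T@np.linalg.inv(K)@[u,v,1]; out.append(C+d*(z-C[2])/d[2])
    return np.array(out)
def proj(K,rv,tv,P): return cv2.projectPoints(np.array(P,float),rv,tv,K,None)[0][:,0]
E
python3 - <<'E'
from h import *
for n in("scene","top"):
    c=r.capture(n); print({k:v for k,v in c.items() if k!="frame"})
    save(c["frame"],f"pics/{n}0.png",1.5)
s=r.get_state(); print(s)
E
```

```text
pics
{'fovy': 48.711148327257085, 'cx': 254.58499216990398, 'cy': 193.88110347888266, 'rvec': array([ 1.42733565,  2.18220699, -0.85064888]), 'tvec': array([ 0.21718044, -0.25718729,  1.63286461])}
{'fovy': 57.20777647117011, 'cx': 247.4027105171865, 'cy': 191.96226242062943, 'rvec': array([ 2.21872286, -2.16639055,  0.06838288]), 'tvec': array([-0.05547314,  0.4654492 ,  1.19798112])}
{'time_s': 0.1, 'joints': array([ 8.74405350e+01,  2.05846949e+01,  6.37970810e-01, -1.88257998e-02,
       -7.01388712e+01, -1.65062664e+01]), 'qd': array([-0.06562847, -0.01101952,  0.18278355, -0.00569315,  0.08471461,
        0.03731193]), 'joint_torque': array([-1.60440552e-03, -5.84162557e+01,  2.93751544e+01,  7.01553673e+00,
        1.01635893e-02, -5.32959371e-05]), 'tcp_pos': array([0.22037503, 0.63752681, 0.23373474]), 'eef_rot': array([ 1.79912903e+02, -7.35247509e-03, -1.90721350e+01]), 'contact_force': array([-0.87541964, -0.24454667,  0.37457379]), 'moment': array([0.01892422, 0.00194603, 0.00011164]), 'gripper_width': 0.08747083693914516}
```

View pics/top0.png

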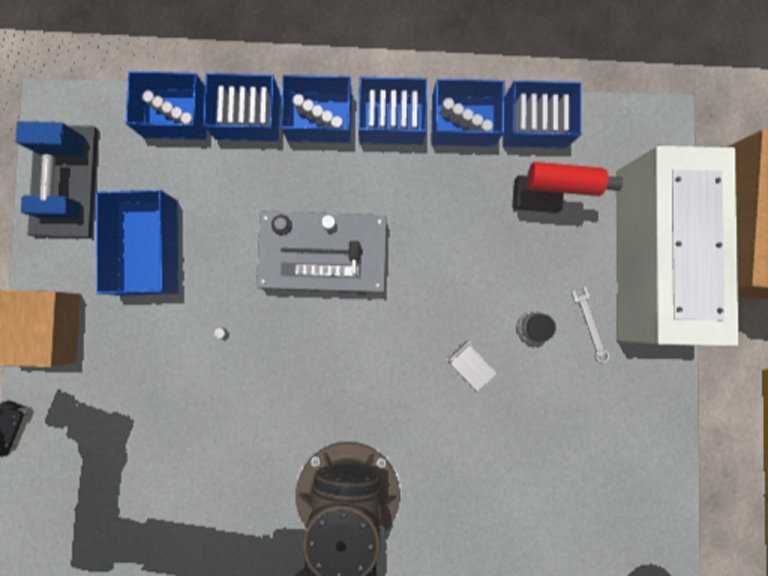

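View pics/scene0.png

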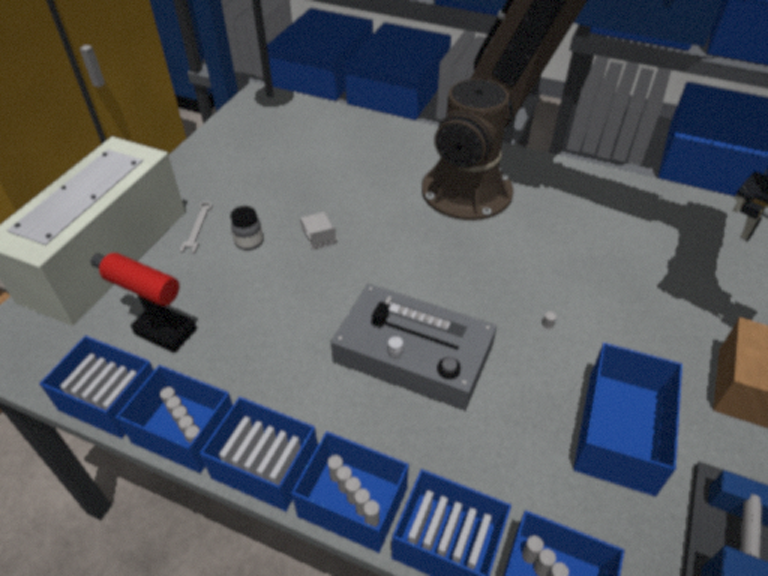

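The top view shows the unit spanning about (258–387, 212–297) in the 1.5x picture. The grip is at (355,250), the button at (281,224), and the tin at (328,221). Next I'll enlarge it.

Run:
```python
from h import *
f,K,rv,tv=cam("top"); a=f[135:205,165:265]; save(a,"pics/top1.png",8)
f,K,rv,tv=cam("scene"); a=f[185:275,215:335]; save(a,"pics/sc1.png",6.5)
```

```text
(no output)
```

View pics/top1.png

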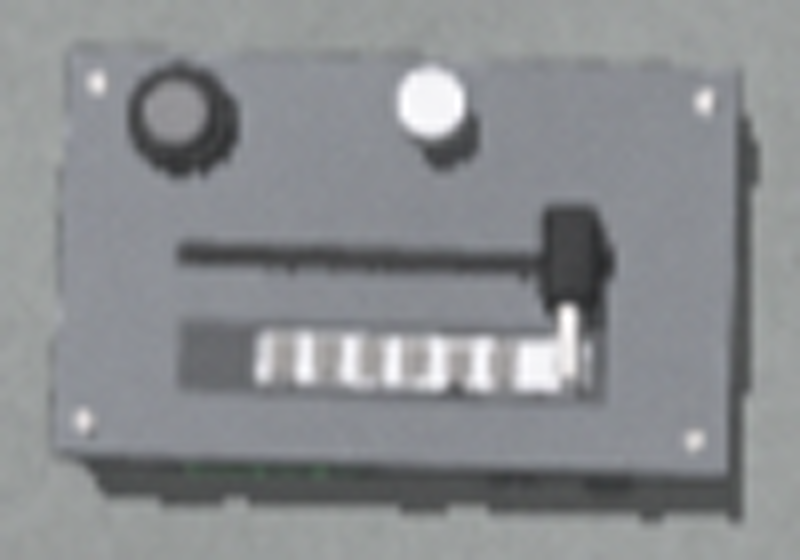

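View pics/sc1.png

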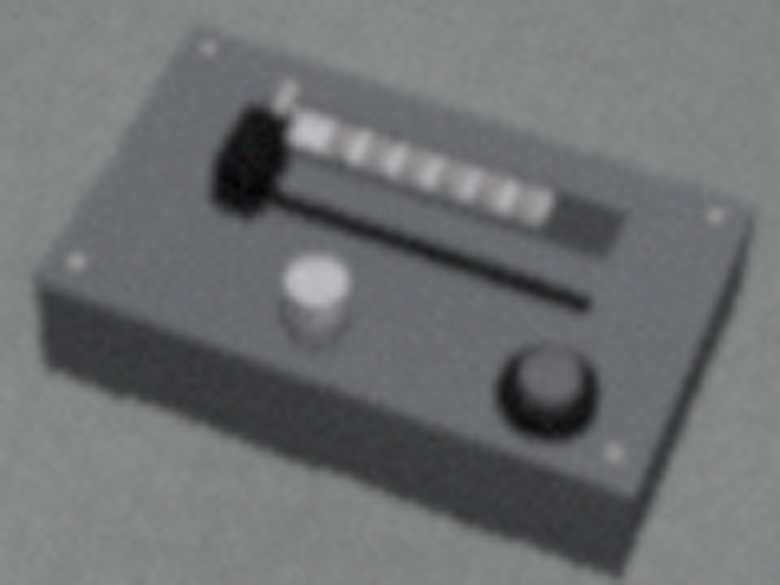

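The enlarged crops show the following positions:
- **Deck corners, top crop:** (72,45), (740,68), (726,475) and (58,455).
- **Deck corners, scene crop:** (195,28), (38,285), (632,497) and (750,210).
- **Grip top, top crop:** about (570,253).

Next: fit the unit's pose and rectify the strip.

```bash
cat >> h.py <<'E'
def U2W(p,P):
    c,s=np.cos(p[2]),np.sin(p[2]); P=np.atleast_2d(P)
    return np.c_[p[0]+c*P[:,0]-s*P[:,1],p[1]+s*P[:,0]+c*P[:,1],P[:,2]]
def W2U(p,W):
    c,s=np.cos(p[2]),np.sin(p[2]); W=np.atleast_2d(W)-[p[0],p[1],0]
    return np.c_[c*W[:,0]+s*W[:,1],-s*W[:,0]+c*W[:,1],W[:,2]]
def rect(cm,p,z,y0,y1,x0,x1,s=4000):  # rectified deck picture: columns = unit y, rows = unit x
    f,K,rv,tv=cm; ys=np.arange(y0,y1,1/s); xs=np.arange(x1,x0,-1/s)
    Y,X=np.meshgrid(ys,xs); q=proj(K,rv,tv,U2W(p,np.c_[X.ravel(),Y.ravel(),np.full(X.size,z)])).astype(np.float32).reshape(*X.shape,2)
    return cv2.remap(f,q[...,0],q[...,1],cv2.INTER_CUBIC)
E
python3 - <<'E'
from h import *
from scipy.optimize import least_squares
T=cam("top");S=cam("scene")
t=np.array([(72,45),(740,68),(726,475),(58,455)])/8+[165-.44,135-.44]
s=np.array([(750,210),(195,28),(38,285),(632,497)])/6.5+[215-.42,185-.42]
# unit corners
ct=[(.085,.14,.07),(.085,-.14,.07),(-.085,-.14,.07),(-.085,.14,.07)]
cs=[(-.085,.14,.07),(-.085,-.14,.07),(.085,-.14,.07),(.085,.14,.07)]
def rT(p):return (proj(*T[1:],U2W(p,ct))-t).ravel()
def rS(p):return (proj(*S[1:],U2W(p,cs))-s).ravel()
x0=[.6,0,0]
for f in(rT,rS,lambda p:np.r_[rT(p),rS(p)]):
    o=least_squares(f,x0); print(o.x,np.abs(o.fun).max())
p=o.x; np.save("p.npy",p)
g=back(*T[1:],[np.array([570,253])/8+[164.56,134.56]],.108); print("grip u",W2U(p,g))
k=back(*T[1:],[np.array([176,112])/8+[164.56,134.56]],.085); print("key u",W2U(p,k))
k=back(*T[1:],[np.array([432,102])/8+[164.56,134.56]],.104); print("tin u",W2U(p,k))
for n,c in(("T",T),("S",S)):
    im=rect(c,p,.0735,-.1,.1,-.062,-.022)
    g=im[70:90].mean((0,2)); 
    print(n,[int(v) for v in g[::8]])
    if n=="T": A=im
    else: A=np.vstack([A,im])
save(A,"pics/strip.png",1)
E
```

```text
[ 0.54295608  0.0662866  -0.00725243] 0.9772578432028354
[ 0.54324524  0.06768935 -0.00394704] 1.2590792462521279
[ 0.54303967  0.06705592 -0.00567395] 1.431473440655168
grip u [[-0.00017799 -0.07229411  0.108     ]]
key u [[0.05586718 0.09082626 0.085     ]]
tin u [[ 0.059604   -0.01492711  0.104     ]]
T [142, 141, 141, 144, 145, 144, 126, 107, 102, 121, 148, 146, 159, 209, 236, 229, 222, 224, 238, 245, 245, 245, 248, 250, 227, 193, 168, 156, 162, 165, 187, 229, 251, 236, 197, 162, 157, 157, 169, 199, 232, 247, 224, 183, 162, 154, 160, 165, 186, 229, 248, 229, 193, 161, 157, 158, 170, 198, 230, 246, 223, 181, 160, 154, 162, 166, 184, 226, 245, 225, 190, 160, 156, 160, 171, 198, 213, 203, 163, 121, 107, 104, 105, 106, 106, 106, 107, 107, 106, 106, 106, 105, 106, 113, 126, 139, 146, 145, 145, 144]
S [109, 104, 92, 75, 54, 36, 29, 29, 28, 30, 36, 39, 40, 46, 72, 113, 150, 176, 185, 188, 189, 189, 189, 185, 172, 154, 140, 137, 140, 148, 162, 174, 177, 168, 153, 141, 138, 142, 150, 161, 174, 178, 169, 152, 138, 137, 141, 149, 158, 169, 173, 162, 147, 136, 135, 141, 145, 152, 161, 169, 165, 149, 136, 134, 139, 146, 157, 169, 174, 166, 150, 138, 138, 143, 148, 153, 157, 143, 114, 88, 74, 71, 70, 71, 68, 67, 69, 69, 70, 71, 70, 69, 70, 76, 87, 98, 107, 110, 109, 108]
```

View pics/strip.png

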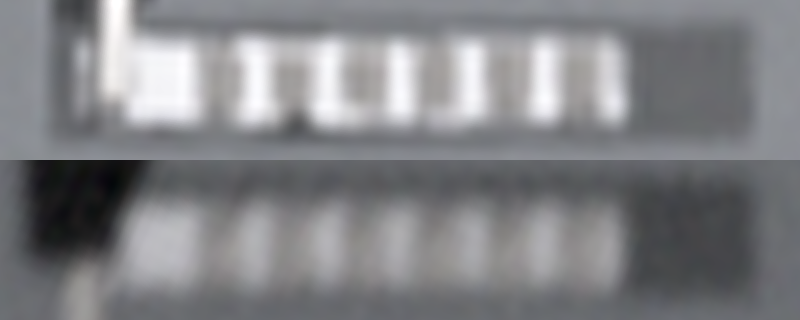

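The two views agree on the unit's pose to about 1–2 mm. In the strip picture the six grey bands are the ridges, with crests at unit y = -45, -27, -9, 9, 27 and 45 mm. That puts the third notch at unit y ≈ 0, and the grip stands at -72 mm. I'll move with the fingers shut, tool x along the slot (yaw ≈ -90°).

Request:
drive_tool(
  plan="3.5 3.6 0 0.1; 7 7.2 0 0.2; 10.5 10.8 0 0.3; 14 14.4 0 0.4; 17.5 18 0 0.5; 21 21.6 0 0.6; 24.5 25.2 0 0.7; 28 28.8 0 0.8",
  fingers=1,
  squeeze=5,
)

```text
time_s: 1.3
tcp_pos: [0.3915, 0.2728, 0.2349]
eef_rot: [-180.0, 0.0, -65.1]
contact_force: [0.8, -0.3, -0.2]
gripper_width: 0.0135
```

Request:
drive_tool(
  plan="5 0 0 0.06; 10 0 0 0.12; 15 0 0 0.18; 20 0 0 0.24; 25 0 0 0.3; 30 0 0 0.36; 34 0 0 0.42; 35.7 0 0 0.443",
)

```text
time_s: 2.3
tcp_pos: [0.5429, -0.0509, 0.2343]
eef_rot: [180.0, -0.0, -90.5]
contact_force: [-0.0, 1.1, -0.7]
gripper_width: 0.0008
```

Request:
drive_tool(
  plan="0 0 4 0; 0 0 8 0; 0 0 12 0; 0 0 14 0; 0 0 14 0; 0 0 14 0",
)

```text
time_s: 3.05
tcp_pos: [0.5432, -0.0486, 0.0956]
eef_rot: [-179.9, 0.0, -90.2]
contact_force: [0.3, 0.3, -0.6]
gripper_width: 0.0002
```

Run:
```python
from h import *
f,K,rv,tv=cam("scene"); save(f[155:275,195:345],"pics/sc2.png",5)
s=r.get_state(); print(s["tcp_pos"],s["eef_rot"],s["contact_force"])
```

```text
[ 0.54335671 -0.04862909  0.09586005] [-1.79881156e+02  2.08488432e-02 -9.02527477e+01] [-0.67007078 -0.03792335 -1.14728408]
```

View pics/sc2.png

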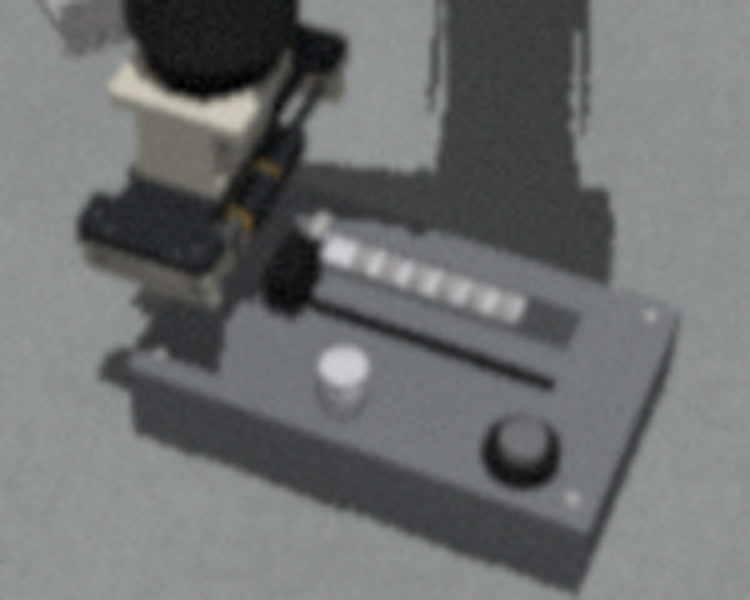

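The gripper stands just behind the grip, with the grip at (290,275), the roller at (320,222), and the tin and button clear. I'll push gently into contact first.

Request:
drive_tool(
  plan="-1 0 0 0; -1.6 0 0 0; -2 0 0 0; -2.2 0 0 0; -2.4 0 0 0; -2.6 0 0 0; -2.8 0 0 0; -3 0 0 0",
)

```text
time_s: 4.1
tcp_pos: [0.5426, -0.019, 0.0945]
eef_rot: [180.0, -0.0, -90.3]
contact_force: [-0.4, -0.4, 0.5]
gripper_width: 0.0005
```

```bash
cat > g.py <<'E'
from h import *
import sys
p=np.load("p.npy"); T=cam("top"); S=cam("scene")
s=r.get_state(); print(s["time_s"],s["tcp_pos"],"tip unit",W2U(p,[s["tcp_pos"]])[0],s["contact_force"])
a=rect(T,p,.108,-.1,.1,-.03,.03); b=rect(T,p,.0735,-.1,.1,-.062,-.022); c=rect(S,p,.0735,-.1,.1,-.062,-.022)
save(np.vstack([a,b,c]),sys.argv[1])
E
python3 g.py pics/push1.png
```

```text
4.2 [ 0.54262509 -0.01884175  0.09450461] tip unit [ 7.28033339e-05 -8.58986443e-02  9.45046105e-02] [-0.49870542  0.26605649  0.20842295]
```

View pics/push1.png

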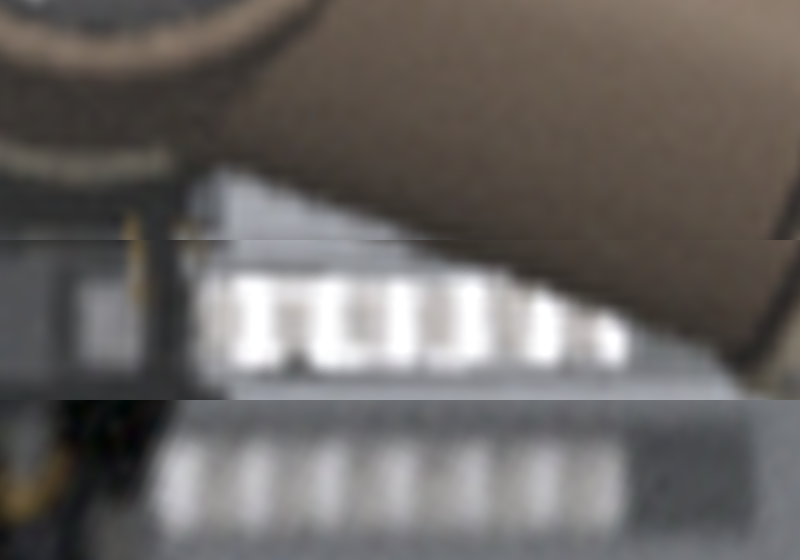

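The arm hides the grip in the top view. The scene view shows the grip shifted by about 8 mm, so there is contact. I'll push on towards crest 1, expected at TCP y ≈ 0.0015.

Request:
drive_tool(
  plan="-0.2 0 0 0; -0.4 0 0 0; -0.6 0 0 0; -0.8 0 0 0; -1 0 0 0; -1.2 0 0 0; -1.3 0 0 0",
)

```text
time_s: 5.08
tcp_pos: [0.5427, -0.0061, 0.0945]
eef_rot: [180.0, -0.0, -90.3]
contact_force: [1.4, -2.8, -0.8]
gripper_width: 0.0009
```

Request:
drive_tool(
  plan="-0.1 0 0 0; -0.2 0 0 0; -0.2 0 0 0",
)

```text
time_s: 5.45
tcp_pos: [0.5428, -0.0048, 0.0946]
eef_rot: [180.0, -0.1, -90.3]
contact_force: [1.6, -5.8, -1.5]
gripper_width: 0.0003
```

Request:
drive_tool(
  plan="-0.1 0 0 0; -0.2 0 0 0; -0.2 0 0 0",
)

```text
time_s: 5.82
tcp_pos: [0.5427, -0.0029, 0.0946]
eef_rot: [180.0, -0.1, -90.3]
contact_force: [1.8, -7.2, -1.1]
gripper_width: 0.0004
```

Request:
drive_tool(
  plan="-0.1 0 0 0; -0.2 0 0 0; -0.2 0 0 0",
)

```text
time_s: 6.2
tcp_pos: [0.5428, -0.0003, 0.0946]
eef_rot: [-180.0, -0.0, -90.3]
contact_force: [1.0, -3.7, -1.8]
gripper_width: 0.0002
```

Request:
drive_tool(
  plan="-0.1 0 0 0; -0.2 0 0 0; -0.2 0 0 0",
)

```text
time_s: 6.58
tcp_pos: [0.5427, 0.0024, 0.0946]
eef_rot: [-180.0, 0.0, -90.3]
contact_force: [-1.0, -0.7, -0.4]
gripper_width: 0.001
```

The force rose to 7 N and then dropped to 0 at TCP y ≈ 0.001. That is click 1, as predicted. Crest 2 is expected at 0.019.

Request:
drive_tool(
  plan="-0.2 0 0 0; -0.4 0 0 0; -0.6 0 0 0; -0.8 0 0 0; -1 0 0 0; -1.1 0 0 0; -1.1 0 0 0",
)

```text
time_s: 7.45
tcp_pos: [0.5429, 0.0125, 0.0946]
eef_rot: [180.0, -0.0, -90.3]
contact_force: [1.4, -4.5, 0.2]
gripper_width: 0.0007
```

Request:
drive_tool(
  plan="-0.1 0 0 0; -0.2 0 0 0; -0.2 0 0 0",
)

```text
time_s: 7.82
tcp_pos: [0.5429, 0.0142, 0.0946]
eef_rot: [180.0, -0.1, -90.3]
contact_force: [2.3, -6.4, 0.1]
gripper_width: 0.0004
```

Request:
drive_tool(
  plan="-0.1 0 0 0; -0.2 0 0 0; -0.2 0 0 0",
)

```text
time_s: 8.2
tcp_pos: [0.5429, 0.0163, 0.0946]
eef_rot: [180.0, -0.0, -90.3]
contact_force: [2.4, -5.7, 0.2]
gripper_width: 0.0003
```

Request:
drive_tool(
  plan="-0.1 0 0 0; -0.2 0 0 0; -0.2 0 0 0",
)

```text
time_s: 8.57
tcp_pos: [0.5429, 0.0193, 0.0945]
eef_rot: [-180.0, 0.0, -90.3]
contact_force: [-0.3, -0.1, 0.4]
gripper_width: 0.0004
```

Click 2 came at about 0.0185. Crest 3 is expected at about 0.0365. I'll approach it and then use small steps.

Request:
drive_tool(
  plan="-0.2 0 0 0; -0.4 0 0 0; -0.6 0 0 0; -0.8 0 0 0; -1 0 0 0; -1.2 0 0 0; -1.2 0 0 0",
)

```text
time_s: 9.45
tcp_pos: [0.5429, 0.0305, 0.0946]
eef_rot: [180.0, -0.1, -90.3]
contact_force: [1.4, -4.7, -0.5]
gripper_width: 0.0007
```

Request:
drive_tool(
  plan="-0.1 0 0 0; -0.2 0 0 0; -0.2 0 0 0",
)

```text
time_s: 9.82
tcp_pos: [0.5429, 0.0321, 0.0946]
eef_rot: [180.0, -0.1, -90.3]
contact_force: [3.0, -6.7, -0.5]
gripper_width: 0.0005
```

Request:
drive_tool(
  plan="-0.1 0 0 0; -0.2 0 0 0; -0.2 0 0 0",
)

```text
time_s: 10.2
tcp_pos: [0.5429, 0.0341, 0.0946]
eef_rot: [180.0, -0.1, -90.3]
contact_force: [1.0, -5.4, -0.3]
gripper_width: 0.0004
```

Request:
drive_tool(
  plan="-0.1 0 0 0; -0.1 0 0 0",
)

```text
time_s: 10.45
tcp_pos: [0.543, 0.0356, 0.0946]
eef_rot: [-180.0, -0.0, -90.3]
contact_force: [2.1, -4.4, -0.4]
gripper_width: 0.0003
```

Request:
drive_tool(
  plan="-0.1 0 0 0; -0.1 0 0 0",
)

```text
time_s: 10.7
tcp_pos: [0.5429, 0.0374, 0.0945]
eef_rot: [180.0, 0.0, -90.3]
contact_force: [0.3, -0.6, 0.5]
gripper_width: 0.0005
```

Click 3 is felt: the force dropped to zero at TCP y = 0.037, so the lever should be centred near unit y = 0. I'll back off, lift, go over the button, and check the lever.

Request:
drive_tool(
  plan="0.6 0 0 0; 1.6 0 0 0; 2.5 0 0 0; 2.5 0 -3 0; 2.5 0 -8 0; -2 -1.5 -10 0; -7 -4 -10 0; -11.9 -5.5 -10 0",
)

```text
time_s: 11.7
tcp_pos: [0.5995, 0.1565, 0.1951]
eef_rot: [-179.9, 0.0, -90.3]
contact_force: [0.3, -0.1, -0.5]
gripper_width: 0.0001
```

Run:
```python
from h import *
p=np.load("p.npy");T=cam("top"); f=cam("scene")[0]
s=r.get_state(); print(s["time_s"],s["tcp_pos"],W2U(p,[s["tcp_pos"]])[0],s["contact_force"])
a=cv2.resize(f[165:275,205:345],None,fx=4,fy=4,interpolation=cv2.INTER_CUBIC)
b=cv2.resize(T[0][135:205,165:265],(560,392),interpolation=cv2.INTER_CUBIC)
b=cv2.resize(b,(228,160))
save(a,"pics/after.png",1.3)
```

```text
11.8 [0.59992324 0.15894706 0.19396699] [0.05636127 0.09221241 0.19396699] [-0.16062262 -1.42029437 -1.08377458]
```

View pics/after.png

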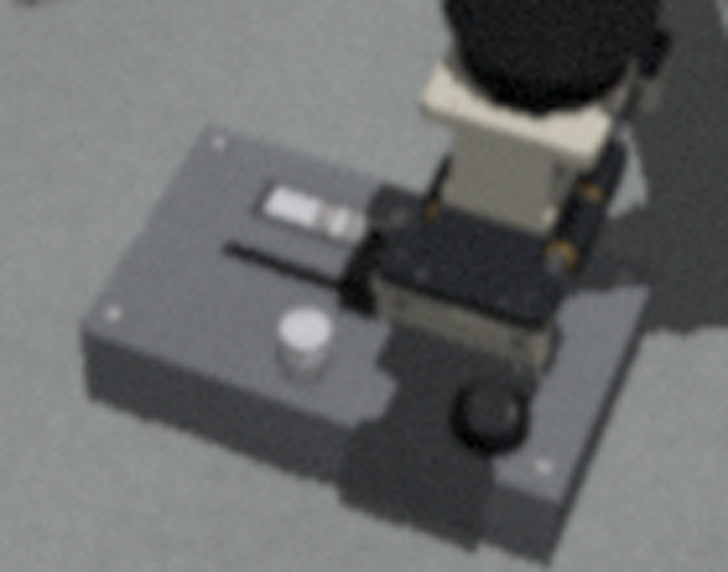

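The grip's near lower end shows at (355,300) in this crop, partly hidden by the gripper. I'll compare that with the predicted positions for notches 2, 3 and 4.

Run:
```python
from h import *
p=np.load("p.npy"); c=cam("scene")
for n,y in((2,-.018),(3,0),(4,.018)):
    q=proj(*c[1:],U2W(p,[(.02,y-.011,.078),(.02,y+.011,.078),(-.02,y-.011,.108),(.02,y-.011,.108)]))
    print(n,((q+.42-[205,165])*5.2).round())
```

```text
2 [[307. 300.]
 [344. 312.]
 [336. 214.]
 [308. 265.]]
3 [[337. 310.]
 [375. 323.]
 [367. 224.]
 [339. 275.]]
4 [[368. 321.]
 [405. 333.]
 [397. 234.]
 [370. 286.]]
```

Request:
drive_tool(
  plan="0 0 3 0; 0 0 6 0; 0 0 7.5 0; 0 0 8 0; 0 0 8 0; 0 0 8 0",
)

```text
time_s: 12.6
tcp_pos: [0.5992, 0.1559, 0.1157]
eef_rot: [-179.9, 0.0, -90.3]
contact_force: [-0.2, -0.1, 1.0]
gripper_width: 0.0004
```

The grip's lower corners, at about (340,303) and (377,315), match notch 3. Now the button press.

Request:
drive_tool(
  plan="0 0 0.4 0; 0 0 0.8 0; 0 0 1.0 0; 0 0 1.0 0",
)

```text
time_s: 13.1
tcp_pos: [0.5984, 0.1556, 0.1043]
eef_rot: [180.0, -0.0, -90.3]
contact_force: [0.1, -0.6, 0.1]
gripper_width: 0.0003
```

Request:
drive_tool(
  plan="0 0 0.2 0; 0 0 0.4 0; 0 0 0.4 0",
)

```text
time_s: 13.48
tcp_pos: [0.5985, 0.1557, 0.1005]
eef_rot: [180.0, -0.0, -90.3]
contact_force: [-0.8, 0.2, 0.3]
gripper_width: 0.0005
```

Request:
drive_tool(
  plan="0 0 0.2 0; 0 0 0.3 0; 0 0 0.3 0",
)

```text
time_s: 13.85
tcp_pos: [0.5986, 0.1557, 0.0977]
eef_rot: [-180.0, 0.0, -90.3]
contact_force: [-1.3, -0.3, 3.4]
gripper_width: 0.0007
```

Request:
drive_tool(
  plan="0 0 0.2 0; 0 0 0.2 0",
)

```text
time_s: 14.1
tcp_pos: [0.5986, 0.1557, 0.0956]
eef_rot: [-180.0, 0.0, -90.3]
contact_force: [-1.6, -0.8, 5.3]
gripper_width: 0.0002
```

Request:
drive_tool(
  plan="0 0 0.2 0; 0 0 0.2 0",
)

```text
time_s: 14.35
tcp_pos: [0.5986, 0.1557, 0.0943]
eef_rot: [-180.0, 0.0, -90.3]
contact_force: [-3.3, -0.2, 8.8]
gripper_width: 0.0003
```

Request:
drive_tool(
  plan="0 0 0.1 0; 0 0 0.1 0",
)

```text
time_s: 14.6
tcp_pos: [0.5987, 0.1557, 0.0941]
eef_rot: [-179.9, 0.0, -90.3]
contact_force: [-5.8, -1.0, 15.7]
gripper_width: 0.0005
```

The force climbs steeply at TCP z = 0.094, so this is a hard stop. I'll check from the first scene crop whether it's the button's own stop or the housing: button top centre at about (548,372), housing bottom edge at about y = 440.

Run:
```python
from h import *
p=np.load("p.npy"); c=cam("scene")
s=r.get_state(); print(s["tcp_pos"],s["contact_force"],r.tcp_to_tips)
a=np.linspace(0,2*np.pi,60)
for z,R in((.07,.0225),(.08,.0225),(.085,.0225),(.085,.014),(.088,.014),(.092,.014),(.096,.014)):
    q=(proj(*c[1:],U2W(p,np.c_[.055+R*np.cos(a),.09+R*np.sin(a),0*a+z]))+.42-[215,185])*6.5
    print(z,R,q.min(0).round(),q.max(0).round())
```

```text
[0.59868297 0.15572929 0.09412313] [-6.43512063 -0.03099771 15.69662362] 0.008
0.07 0.0225 [491. 362.] [598. 449.]
0.08 0.0225 [493. 348.] [600. 435.]
0.085 0.0225 [494. 341.] [601. 428.]
0.085 0.014 [514. 357.] [581. 411.]
0.088 0.014 [514. 352.] [581. 407.]
0.092 0.014 [515. 347.] [582. 401.]
0.096 0.014 [516. 341.] [583. 396.]
```

The button's top at rest fits z ≈ 0.092. The tips are now at 0.086, which is the full 6 mm, and the housing top lies lower at about 0.08. A touch more for certainty, then release and retreat clear of the scene views.

Request:
drive_tool(
  plan="0 0 0.06 0; 0 0 0.06 0",
)

```text
time_s: 14.9
tcp_pos: [0.5987, 0.1557, 0.0941]
eef_rot: [-179.9, 0.0, -90.2]
contact_force: [-8.1, -0.7, 19.4]
gripper_width: 0.0006
```

Request:
drive_tool(
  plan="0 0 -0.5 0; 0 0 -1.5 0; 0 0 -4 0; 0 0 -9 0; -5 0 -12 0; -11 0 -12 0; -17 0 -12 0; -23 0 -12 0",
)

```text
time_s: 15.9
tcp_pos: [0.5993, 0.3874, 0.212]
eef_rot: [180.0, 0.0, -90.3]
contact_force: [1.3, 0.3, -0.1]
gripper_width: 0.0007
```

Run:
```python
from h import *
s=r.get_state(); print(s["time_s"],s["tcp_pos"],s["contact_force"])
f=cam("scene")[0]; g=cam("top")[0]
save(g,"pics/top9.png")
a=cv2.resize(f[165:275,205:345],(700,550),interpolation=cv2.INTER_CUBIC); save(a,"pics/end.png")
```

```text
15.9 [0.59932818 0.38743338 0.21196249] [ 1.26933255  0.29975014 -0.13007094]
```

View pics/end.png

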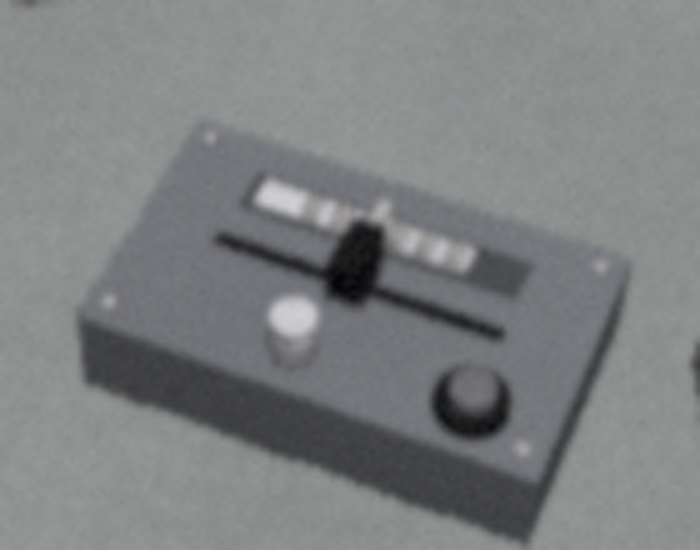

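The lever sits mid-slot at (355,262), which matches notch 3 (predicted lower corners (324,298) and (360,310)). The button is up and the tin hasn't moved. One numeric check in the top view, then hand in.

Run:
```python
from h import *
p=np.load("p.npy"); T=cam("top")
im=rect(T,p,.108,-.1,.1,-.015,.017).mean((0,2)); i=np.where(im<im.min()+35)[0]
print("grip y mm",-100+i.min()/4,-100+i.max()/4)
g=rect(T,p,.0735,-.1,.1,-.062,-.022)[70:90].mean((0,2)); print([int(v) for v in g[::8]])
s=r.get_state(); print(s["time_s"],s["contact_force"]); print(r.close_job())
```

```text
grip y mm -17.0 9.5
[151, 151, 151, 153, 154, 154, 135, 113, 104, 127, 170, 223, 255, 253, 250, 249, 249, 249, 250, 250, 250, 250, 252, 254, 237, 208, 181, 167, 172, 177, 199, 237, 255, 244, 209, 175, 168, 169, 183, 211, 240, 253, 234, 197, 175, 167, 174, 155, 160, 217, 252, 244, 222, 193, 176, 170, 181, 208, 238, 252, 232, 195, 173, 165, 172, 178, 197, 235, 252, 236, 202, 172, 167, 170, 183, 212, 227, 215, 174, 131, 114, 110, 112, 113, 112, 113, 114, 114, 114, 113, 113, 112, 112, 118, 133, 148, 156, 154, 154, 154]
16.05 [-0.34044688 -0.83857107 -0.75043931]
the job is handed in; nothing more can be done
None
```

The lever is in its third notch, the button was pressed fully down and has come back up, and the job was handed in at about 16 s.

- **Lever:** I pushed the grip along the slot with shut fingertips. I counted three clicks: each time the force rose to roughly 7 N and then fell to about 0, 18 mm apart as expected. I stopped at the third drop and backed off.
- **Button:** I pressed until a hard stop at 19 N, about 6 mm down, against the 5 N needed. Then I lifted clear.

**Last checks:**
- In the final scene picture the grip sits at unit y ≈ 0, between ridges 3 and 4, which is notch 3. The button is up and the tin stands where it was.
- The top-view check put the dark band of the grip at -17 to +9.5 mm. Its far edge agrees with about 0, give or take 2 mm. I take the near edge as widened by shadow or the grip's side wall.
- I judged the button's full travel from the force and height, since its travel can't be read directly.
- I didn't measure the other bystanders again. Apart from the lever and the button, no contact force showed in the readings.

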